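# Loosen a caked spice jar and put it away

## Task

The spice in the green-capped jar has caked. Lift the jar, turn it upside down so that the cap points steeply downwards and hold it up like that for about two seconds, well clear of the worktop; then turn it back and set it down upright, gently, in the free bay of the wooden spice tray and let go. Do not drop it, and leave the other jars and the salt shaker where they stand.

Things in the scene. Friction and masses are not known exactly. Their poses are not given: they have to be found in the camera images.
- green_jar: the jar to treat: round clear spice jar with a green screw cap and green label, 46 mm across, 106 mm tall (cap from 85 mm up, 45 mm across), 0.11 kg. It starts upright on the worktop. Origin: centre of its underside; z runs along the jar towards the cap. Cap is fixed on.
- spice_tray: shallow light wooden tray, fixed, 74 (x) by 264 (y) by 26 mm high; floor and walls 6 mm thick, dividers 22 mm high; three square bays in a row along y, 62 mm inside, centres 95 mm apart, narrow empty 21 mm slots between. Origin: centre of the underside, z up, x roughly away from the robot. Two bays hold a jar, one (any of the three) is free.
- bay0 (a point): centre of the tray's bay floor at the tray's -y end (right, seen from the robot), 6 mm above the worktop; axes as the tray's
- bay1 (a point): centre of the tray's middle bay floor; axes as the tray's
- bay2 (a point): centre of the tray's bay floor at the tray's +y end (left); axes as the tray's
- brown_jar: round spice jar with a dark brown cap and a pale label, 41 mm across, 105 mm tall, standing in one of the bays; origin: centre of its underside. Leave it alone.
- blue_jar_small: round spice jar with a dark cap and a dark blue label, 41 mm across, 105 mm tall, standing in one of the bays; origin: centre of its underside. Leave it alone.
- salt_shaker: white salt shaker with a grey domed top, 44 mm across, 90 mm tall, standing on the worktop; origin: centre of its underside. Leave it alone.

How it is judged:
By the outcome, as a careful person would: the job done as asked, in the order asked, and still so for the second after the job is handed in, with the robot touching nothing.
It also fails if it takes over 51 s, if anything falls off the work surface, if the arm or the gripper's body presses on something with over 40 N, if the wrist force passes 120 N, or if a joint passes its speed limit or range.

## Robot

A 6-joint arm with a two-finger parallel gripper is mounted at the origin on a cart in front of the work surface, level with it; the furniture and walls round the work are solid. World frame = base frame: x ahead of the robot, y to its left, z up, the work surface at z = 0. Lengths are in mm, angles in rad, forces in N, time in s.
With the tool pointing down it reaches from about 350 to 775 mm from the base axis. Payload 7.3 kg.
Tool frame: the origin (TCP) lies midway between the tips of the shut fingers; the grasp point (between the pads) lies 19 mm behind it; z points along the fingers, y is the line along which they close (so a half turn about z gives the same grasp; the last joint's range is limited). The gripper opens to 92 mm and grips with 3 to 60 N. Pads are 19 mm wide; open, the fingers measure 130 mm over their backs; the gripper's body (75 mm by 190 mm) begins 47 mm behind the grasp point.
Start: joints at [-1.44, 0.342, 1.524, -0, 1.275, -0.146], TCP at [143.494, -505.033, 190.441] pointing down, gripper open.
Joint ranges: [-2.53, 2.53], [-0.77, 2.02], [0.04, 2.7], [-1, 4.14], [0.28, 2.66], [-3.11, 3.11]. Speed limits (rad/s): [2.57, 2.57, 3.14, 3.14, 3.14, 3.14].

## Interface

Orientations are given as [roll, pitch, yaw] about the fixed x, y, z axes, in that order (R = Rz(yaw) Ry(pitch) Rx(roll)).
In Python, from plant import bot gives the robot as it stands.
- The arm moves only by the tool servo_tool, never from a script. Its argument "deltas" is a list of rows, each a list of 2 entries, a list of its own where there are three numbers: the shift along the tool's x, y, z in m, then the turn, a rotation vector about the tool's x, y, z in degrees. A call has 1 to 20 rows; each row shifts and turns the commanded pose from where the row before left it, along the tool's axes as they then stand; what a row does not reach is not made up. A row lasts 1/8 s, in which the tool goes at most 62.5 mm and 10.7 degrees, less where a joint would pass 70% of its speed; a pose out of reach is approached as far as the arm can. A call with a gripper value outside its range is refused whole. "fingers" is the opening, from 0 (shut) to 1 (fully open), set as the call begins (left out, the last holds). The fingers move at their own pace and stop on an object; the grip force is fixed at half the most. Time passes only in rows, so rows that do not move let the fingers close. It gives the time, the measured TCP pose, the force, the opening and the grip force at its end, in the units of the state.
- bot.get_obs(): the state, without advancing time (a new reading comes with each control period).
- bot.capture(name): name is "side" or "top"; returns the picture (384x512x3 uint8, red, green, blue); there is no depth.
- bot.camera_model(name): a dict with "mtx" (3x3 intrinsics, pixels), "xyz" and "rotation" of the camera in the world. Camera axes: x right, y down, z forward; pixel columns grow to the right and rows downward; lengths in mm; the calibration is good to about 2 mm. A picture is of the moment at which its call begins. camera_model takes no time and is no camera call.
- bot.close_job(): hands the job in; it is judged then, once.
The state is a dict: "time": time; "joint_positions": joint angles; "dq": joint speeds; "tau": joint torques, N m; "tool_pos": TCP position; "tcp_rot": TCP orientation; "contact_force": force on the tool from outside, world axes, zero at the start; "moment": the same for the moment, N m; "grip_width": finger opening in mm; "finger_force": force on a finger pad.
Only numpy, scipy, OpenCV 4.12 (cv2) and the standard library are available. Lean on these libraries where they do the work, as an engineer would, in place of code of your own. Each camera call takes 0.05 s, during which the arm holds its last target. There are 200 camera calls.

## Working session

There is one attempt and no reset: what is moved stays moved. The work goes in short steps, Python scripts to look and compute and a tool call to move; the robot and the scene stay as the last step left them, time stands still between calls to the robot, and variables do not carry over. Pictures are saved under pics/ and viewed, at most 10 in all, crops included, and the job is handed in when it is done.

Besides the shell and the picture viewer there is one more tool, called after "Emit:" as a command line: name --argument value ..., lists and objects as JSON in quotes. servo_tool: Moves the arm, as the interface text tells. Its arguments: {"type":"object","properties":{"deltas":{"type":"array"},"fingers":{"type":"number"}},"required":["deltas"]}

```bash
mkdir -p pics; ls
python3 - <<'E'
from plant import bot
import cv2
for n in("top","side"):
    cv2.imwrite(f"pics/{n}0.png",bot.capture(n)[:,:,::-1]); print(n,bot.camera_model(n))
print(bot.get_obs())
E
```

```text
pics
top {'mtx': array([[470.67589772,   0.        , 262.07925212],
       [  0.        , 470.67589772, 183.64731234],
       [  0.        ,   0.        ,   1.        ]]), 'xyz': array([ 265.28504674,   56.7653019 , 1493.29912172]), 'rotation': array([-2.96941975, -0.01098214, -1.54946613])}
side {'mtx': array([[478.25437066,   0.        , 265.54531881],
       [  0.        , 478.25437066, 186.04187857],
       [  0.        ,   0.        ,   1.        ]]), 'xyz': array([ 392.51327884, -968.02104679,  628.85815077]), 'rotation': array([-2.09202257, -0.00969934, -0.12053414])}
{'time': 0.1, 'joint_positions': array([-1.43996866e+00,  3.42665937e-01,  1.52489184e+00, -6.32862261e-07,
        1.27536067e+00, -1.46040486e-01]), 'dq': array([ 0.0005964 , -0.00075728, -0.0014004 ,  0.00159053, -0.00057467,
       -0.00221471]), 'tau': array([ 2.66244781e-03, -4.32004809e+01, -2.44694495e+01,  7.19819474e-02,
        5.25439298e-02, -4.97107430e-05]), 'tool_pos': array([ 143.45583773, -504.62020408,  189.81813384]), 'tcp_rot': array([-3.14028089e+00, -1.92332994e-04,  2.76868207e-01]), 'contact_force': array([ 0.79581471, -0.83898076,  0.60620558]), 'moment': array([ 0.01686122, -0.01992191, -0.02875803]), 'finger_force': 0.0, 'grip_width': 91.7915229667548}
```

View pics/top0.png

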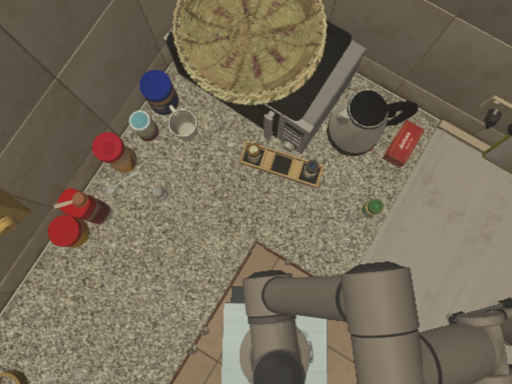

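View pics/side0.png

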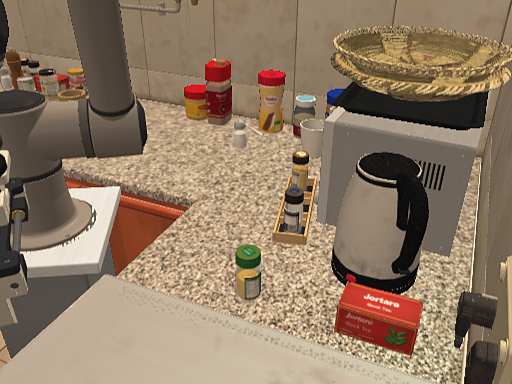

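```bash
cat > h.py <<'E'
from plant import bot
import numpy as np, cv2
from scipy.spatial.transform import Rotation as R
def cam(n):
    m=bot.camera_model(n); return m['mtx'],R.from_euler('xyz',m['rotation']).as_matrix(),m['xyz']
def proj(n,P):
    K,r,t=cam(n); p=(np.atleast_2d(P)-t)@r@K.T; return p[:,:2]/p[:,2:]
def ray(n,u,z):
    K,r,t=cam(n); d=r@np.linalg.solve(K,[*u,1]); return t+d*(z-t[2])/d[2]
E
python3 - <<'E'
from h import *
a=cv2.imread("pics/top0.png");b=cv2.imread("pics/side0.png")
A=cv2.resize(a[130:230,230:400],None,fx=4.5,fy=4.5,interpolation=cv2.INTER_CUBIC)
B=cv2.resize(b[140:310,225:345],None,fx=3.5,fy=3.5,interpolation=cv2.INTER_CUBIC)
cv2.imwrite("pics/ta.png",A);cv2.imwrite("pics/sb.png",B)
for n,im,sl in(("top",a,(slice(185,225),slice(355,395))),("side",b,(slice(235,275),slice(225,270)))):
    h=cv2.cvtColor(im,cv2.COLOR_BGR2HSV)[sl]
    m=(h[...,0]>45)&(h[...,0]<80)&(h[...,1]>120)
    y,x=np.nonzero(m); print(n,m.sum(),x.min()+sl[1].start,x.max()+sl[1].start,y.min()+sl[0].start,y.max()+sl[0].start,x.mean()+sl[1].start,y.mean()+sl[0].start)
print(ray("top",(375,206),100),ray("side",(248,253),95))
print(ray("top",(281,164),22))
E
```

```text
Traceback (most recent call last):
ValueError: zero-size array to reduction operation minimum which has no identity
```

View pics/ta.png

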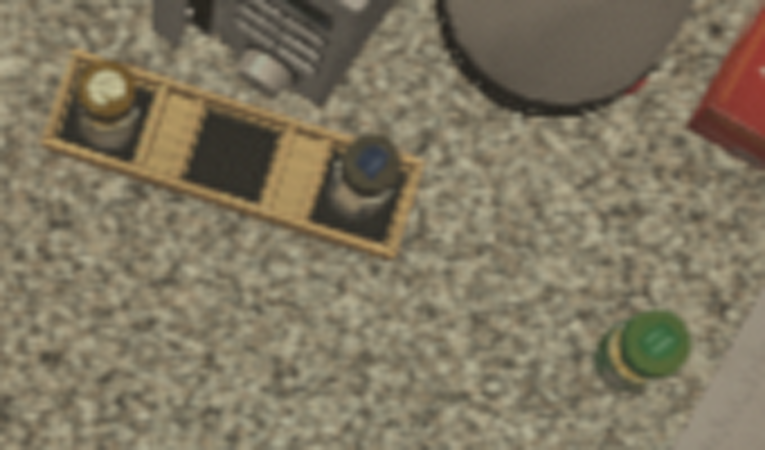

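View pics/sb.png

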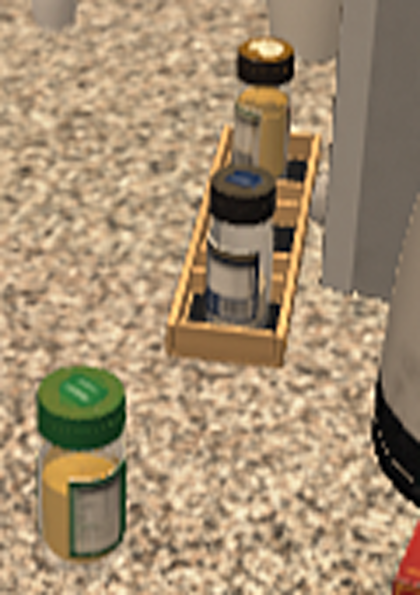

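Run:
```python
from h import *
from scipy.optimize import least_squares as ls
T=lambda x,y:np.array([(x+.5)/4.5-.5+230,(y+.5)/4.5-.5+130])
S=lambda x,y:np.array([(x+.5)/3.5-.5+225,(y+.5)/3.5-.5+140])
tc=np.array([T(78,52),T(43,143),T(394,257),T(420,158)])
loc=np.array([[37,132,26],[-37,132,26],[-37,-132,26],[37,-132,26.]])
sc=np.array([S(320,135),S(232,128),S(170,326),S(284,336)])
def W(p):
    c,s=np.cos(p[2]),np.sin(p[2]);return loc@np.array([[c,-s,0],[s,c,0],[0,0,1]]).T+[p[0],p[1],0]
for w in((1,0),(0,1),(1,1)):
    f=ls(lambda p:np.r_[w[0]*(proj("top",W(p))-tc).ravel(),w[1]*(proj("side",W(p))-sc).ravel()],[500,0,0.]);print(w,f.x,f.fun.round(1))
p=f.x
print("bay1",p[:2])
g=lambda w:ls(lambda q:np.r_[w[0]*(proj("top",[*q,106])-T(657,343)).ravel(),w[1]*(proj("side",[*q,106])-S(82,392)).ravel()],[500,-200.])
for w in((1,0),(0,1),(1,1)): f=g(w);print(w,f.x,f.fun.round(1))
for n,o in (("bay0",-95),("bay2",95)):
    c,s=np.cos(p[2]),np.sin(p[2]);b=[p[0]-s*o,p[1]+c*o]
    print(n,b,proj("top",[*b,111]),proj("side",[*b,111]))
print("obs brown",T(105,88),S(266,55),"blue",T(371,160),S(243,182))
# oven low corner, kettle edge estimates
print("oven",ray("top",T(322,103),230), ray("side",S(365,297),0),ray("side",S(327,285),0),"kettle",ray("top",T(548,113),10),ray("side",S(385,440),10))
```

```text
(1, 0) [ 5.87743210e+02 -1.41864341e+01 -2.90935620e-01] [-1.2 -0.9 -0.7  0.3  0.5  0.2  1.4  0.4  0.  -0.  -0.  -0.  -0.   0.
  0.   0. ]
(0, 1) [ 5.89979486e+02 -1.36369953e+01 -3.03755901e-01] [-0.  -0.  -0.  -0.   0.  -0.   0.   0.   1.5 -0.2 -1.5 -0.9 -0.7 -0.3
  0.7  0.8]
(1, 1) [ 5.89079607e+02 -1.40933943e+01 -2.98573778e-01] [-1.  -1.6 -0.7 -0.5  0.3  0.   1.4  0.3  0.9 -0.1 -2.  -0.8 -0.8 -0.1
  0.7  0.9]
bay1 [589.0796067 -14.0933943]
(1, 0) [ 447.67437164 -292.49299174] [ 0.  0. -0. -0.]
(0, 1) [ 448.19633762 -293.05289811] [ 0. -0.  0. -0.]
(1, 1) [ 448.07324937 -292.80069402] [ 0.1 -0.1 -0.1 -0.1]
bay0 [np.float64(561.1346551576665), np.float64(-104.8903088013848)] [[312.9325632  166.70375135]] [[293.04712352 192.06772958]]
bay2 [np.float64(617.0245582345029), np.float64(76.70352020737266)] [[252.93986634 147.20498282]] [[302.89153466 153.65200445]]
obs brown [252.94444444 149.16666667] [300.64285714 155.35714286] blue [312.05555556 165.16666667] [294.07142857 191.64285714]
oven [574.92854816 -58.37000209 230.        ] [655.09617369 -74.67839385   0.        ] [633.03044025 -58.07055247   0.        ] kettle [ 625.36607799 -241.32870333   10.        ] [ 628.28064673 -232.72113019   10.        ]
```

Emit:
servo_tool --deltas '[[[0,0,-0.04],[0,0,0]],[[0,0,-0.04],[0,0,0]],[[0,0,-0.04],[0,0,0]],[[0,0,-0.04],[0,0,0]]]'

```text
time: 0.6
tool_pos: [143.4, -504.7, 351.4]
tcp_rot: [-3.141, -0.0, 0.277]
contact_force: [-0.4, -0.0, -0.2]
grip_width: 91.6
finger_force: 0.0
```

```bash
cat > log.py <<'E'
from h import *
import json
o=bot.get_obs(); q=o['joint_positions']
open('log.jsonl','a').write(json.dumps([list(q),list(o['tool_pos']),list(o['tcp_rot'])])+'\n')
print(o['time'],q.round(3),o['tool_pos'].round(1),o['tcp_rot'].round(3),o['contact_force'].round(1),o['grip_width'].round(1),np.round(o['finger_force'],1))
E
echo '[[-1.43996866,0.342665937,1.52489184,0,1.27536067,-0.146040486],[143.45583773,-504.62020408,189.81813384],[-3.14028089,-0.000192332994,0.276868207]]' > log.jsonl
python3 log.py
```

```text
Traceback (most recent call last):
  File "log.py", line 5, in <module>
    print(o['time'],q.round(3),o['tool_pos'].round(1),o['tcp_rot'].round(3),o['contact_force'].round(1),o['grip_width'].round(1),np.round(o['finger_force'],1))
                                                                                                        ^^^^^^^^^^^^^^^^^^^^^
AttributeError: 'float' object has no attribute 'round'
```

Emit:
servo_tool --deltas '[[[0.02,0,0],[-10,0,0]],[[0.02,0,0],[-10,0,0]],[[0.02,0,0],[-10,0,0]],[[0.02,0,0],[-10,0,0]]]'

```text
time: 1.1
tool_pos: [220.8, -482.6, 351.1]
tcp_rot: [2.437, -0.001, 0.277]
contact_force: [-0.6, -0.6, -0.4]
grip_width: 91.6
finger_force: 0.0
```

```bash
python3 log.py
```

```text
Traceback (most recent call last):
  File "log.py", line 5, in <module>
    print(o['time'],q.round(3),o['tool_pos'].round(1),o['tcp_rot'].round(3),o['contact_force'].round(1),o['grip_width'].round(1),np.round(o['finger_force'],1))
                                                                                                        ^^^^^^^^^^^^^^^^^^^^^
AttributeError: 'float' object has no attribute 'round'
```

Emit:
servo_tool --deltas '[[[0.02,0,0],[0,10,0]],[[0.02,0,0],[0,10,0]],[[0.02,0,0],[0,10,0]],[[0.02,0,0],[0,0,10]]]'

```text
time: 1.6
tool_pos: [278.9, -453.7, 355.0]
tcp_rot: [2.472, -0.449, 0.417]
contact_force: [-0.0, -0.7, -0.5]
grip_width: 91.9
finger_force: 0.0
```

```bash
python3 log.py
```

```text
Traceback (most recent call last):
  File "log.py", line 5, in <module>
    print(o['time'],q.round(3),o['tool_pos'].round(1),o['tcp_rot'].round(3),o['contact_force'].round(1),o['grip_width'].round(1),np.round(o['finger_force'],1))
                                                                                                        ^^^^^^^^^^^^^^^^^^^^^
AttributeError: 'float' object has no attribute 'round'
```

```bash
sed -i "s/o\['grip_width'\].round(1)/np.round(o['grip_width'],1)/" log.py
cat > fk.py <<'E'
from h import *
import json
from scipy.optimize import least_squares as ls
L=lambda:[tuple(map(np.array,json.loads(l))) for l in open('log.jsonl')]
E=R.from_euler
def rot(q,s4=1,s6=1,c=0): return E('z',q[0])*E('y',q[1]+q[2])*E('z',s4*q[3])*E('y',q[4])*E('z',s6*q[5]+c)
def pos(q,v,s4=1):
    w=E('y',q[1]+q[2])
    return E('z',q[0]).apply(np.array([v[0],v[1],v[2]])+E('y',q[1]).apply([v[3],0,v[4]])+w.apply([v[5],0,v[6]])+(w*E('z',s4*q[3])*E('y',q[4])).apply([v[8],0,v[7]]))
E
python3 - <<'E'
from fk import *
D=L()
for d in D: print(d[0].round(3),d[1].round(1),d[2].round(3))
for s4 in(1,-1):
  for s6 in(1,-1):
    for c in (0,np.pi/2,-np.pi/2,np.pi):
      e=[(rot(d[0],s4,s6,c).inv()*E('xyz',d[2])).magnitude() for d in D]
      if max(e)<.5: print(s4,s6,c,np.round(e,3))
v0=np.array([0,-76,200,0,300,0,300,250,0.])
for s4 in(1,-1):
  f=ls(lambda v:np.r_[np.concatenate([pos(d[0],v,s4)-d[1] for d in D]),.003*(v-v0)],v0)
  print(s4,f.x.round(1),f.fun[:12].round(1))
E
```

```text
[-1.44   0.343  1.525  0.     1.275 -0.146] [ 143.5 -504.6  189.8] [-3.14  -0.     0.277]
[-1.44   0.274  1.187  0.     1.682 -0.146] [ 143.4 -504.7  351.4] [-3.141 -0.     0.277]
[-1.281 -0.143  1.865 -0.013  0.716  0.02 ] [ 220.8 -482.6  351.1] [ 2.437e+00 -1.000e-03  2.770e-01]
[-1.561 -0.121  1.889  0.744  0.969 -0.555] [ 278.9 -453.7  355. ] [ 2.472 -0.449  0.417]
1 1 1.5707963267948966 [0. 0. 0. 0.]
1 [  0.   76.4 222.9   0.  506.2  46.5 379.6 354.4   0. ] [ 0.  0.  0.  0.  0. -0.  0. -0. -0. -0. -0.  0.]
-1 [-175.8   84.   320.   619.  -290.1  -67.6  308.7 -377.3  115.1] [  6.4   9.9   0.8   8.4  -5.9   0.4 -10.2  63.9   3.6 -23.  -66.4  -4.8]
```

```bash
cat >> fk.py <<'E'
V=np.array([0,76.4,222.9,0,506.2,46.5,379.6,354.4,0])
lo=np.array([-2.53,-.77,.04,-1,.28,-3.11]);hi=np.array([2.53,2.02,2.7,4.14,2.66,3.11])
FR=lambda q:rot(q,1,1,np.pi/2)
def Rt(a,psi,flip=0):  # tool tilt a below horizontal, heading psi, y horizontal (flip: other way round)
    z=np.array([np.cos(a)*np.cos(psi),np.cos(a)*np.sin(psi),-np.sin(a)])
    y=np.array([-np.sin(psi),np.cos(psi),0])*(-1 if flip else 1)
    return R.from_matrix(np.c_[np.cross(y,z),y,z])
def ik(P,Rr,q0s,m=.03):
    "P = grasp point"
    T=np.array(P)+19*Rr.as_matrix()[:,2]; out=[]
    for q0 in q0s:
        f=ls(lambda q:np.r_[(pos(q,V)-T)/300,(FR(q).inv()*Rr).as_rotvec()],np.clip(q0,lo+.05,hi-.05),bounds=(lo+m,hi-m))
        if np.abs(f.fun).max()<2e-3 and not any(np.abs(f.x-o).max()<.05 for o in out): out.append(f.x)
    return out
E
python3 - <<'E'
from fk import *
S=[np.array([b,.3,1.9,q4,.8,q6]) for b in(-.6,) for q4 in(0,1.5,3.1) for q6 in(-1.5,1.5)]
J=np.array([448,-292.8,66]);B=np.array([589,-14,72.])
dg=np.pi/180
for nm,P,h in(("pick",J,np.arctan2(J[1],J[0])),("place",B,-.295)):
  for a in(10,20,30,40):
    for dp in(-40,-20,0,20,40):
      for fl in(0,1):
        for q in ik(P,Rt(a*dg,h+dp*dg,fl),S): print(nm,a,dp,fl,q.round(2))
E
```

```text
pick 10 -20 0 [-0.42  1.13  2.5   3.66  1.82  1.81]
pick 10 -20 1 [-0.42  1.13  2.5   3.66  1.82 -1.33]
pick 10 0 0 [-0.96  1.28  2.62  2.7   2.1   1.27]
pick 10 0 1 [-0.96  1.28  2.62  2.7   2.1  -1.87]
pick 10 20 0 [-1.35  1.13  2.5   2.05  1.62  1.14]
pick 10 20 1 [-1.35  1.13  2.5   2.05  1.62 -2.01]
pick 10 40 0 [-1.44  1.    2.23  1.6   1.4   1.48]
pick 10 40 1 [-1.44  1.    2.23  1.6   1.4  -1.66]
pick 20 -20 0 [-0.45  0.91  2.51  3.59  1.47  1.7 ]
pick 20 -20 1 [-0.45  0.91  2.51  3.59  1.47 -1.44]
pick 20 0 0 [-0.93  1.01  2.63  2.81  1.69  1.4 ]
pick 20 0 1 [-0.93  1.01  2.63  2.81  1.69 -1.74]
pick 20 20 0 [-1.3   0.91  2.51  2.14  1.37  1.32]
pick 20 20 1 [-1.3   0.91  2.51  2.14  1.37 -1.82]
pick 20 40 0 [-1.4   0.84  2.25  1.61  1.22  1.63]
pick 20 40 1 [-1.4   0.84  2.25  1.61  1.22 -1.52]
pick 30 -20 0 [-0.49  0.69  2.47  3.57  1.06  1.58]
pick 30 -20 1 [-0.49  0.69  2.47  3.57  1.06 -1.56]
pick 30 0 0 [-0.9   0.72  2.57  2.85  1.19  1.52]
pick 30 0 1 [-0.9   0.72  2.57  2.85  1.19 -1.62]
pick 30 20 0 [-1.22  0.69  2.47  2.16  1.06  1.55]
pick 30 20 1 [-1.22  0.69  2.
[... 1259 characters left out ...]
.83  2.33  2.08  1.23  1.56]
place 20 40 1 [-0.67  0.83  2.33  2.08  1.23 -1.59]
place 30 0 0 [-0.02  0.66  2.36  3.44  0.93  1.53]
place 30 0 1 [-0.02  0.66  2.36  3.44  0.93 -1.61]
place 30 20 0 [-0.36  0.66  2.41  2.71  0.99  1.6 ]
place 30 20 1 [-0.36  0.66  2.41  2.71  0.99 -1.54]
place 30 40 0 [-0.6   0.66  2.29  2.03  0.95  1.77]
place 30 40 1 [-0.6   0.66  2.29  2.03  0.95 -1.38]
place 40 0 0 [-0.05  0.53  2.27  3.52  0.54  1.41]
place 40 0 1 [-0.05  0.53  2.27  3.52  0.54 -1.73]
place 40 20 0 [-0.31  0.52  2.31  2.62  0.59  1.78]
place 40 20 1 [-0.31  0.52  2.31  2.62  0.59 -1.37]
place 40 40 0 [-0.52  0.54  2.21  1.86  0.69  2.07]
place 40 40 1 [-0.52  0.54  2.21  1.86  0.69 -1.07]
```

```bash
cat >> fk.py <<'E'
dg=np.pi/180
def rows(poses):
    out=[]
    p,r=poses[0]
    for p2,r2 in poses[1:]:
        d=(r.inv().apply(p2-p)/1000).round(3)+0.; w=np.degrees((r.inv()*r2).as_rotvec()).round(1)+0.
        out.append([d.tolist(),w.tolist()]); p=p+r.apply(d*1000); r=r*R.from_rotvec(w*dg)
    return out
def jpath(qa,qb,n):
    Q=[qa+(qb-qa)*s for s in np.linspace(0,1,n+1)]
    return Q,[(pos(q,V),FR(q)) for q in Q]
def now():
    o=bot.get_obs(); return o['joint_positions']
E
python3 - <<'E'
from fk import *
q0=now(); a=25*dg; h=np.arctan2(-292.8,448)
J=np.array([448,-292.8,66]); z=Rt(a,h,1).as_matrix()[:,2]
S=[np.array([-.9,.8,2.5,2.85,1.4,-1.6])]
qj=ik(J,Rt(a,h,1),S)[0]; qp=ik(J-120*z,Rt(a,h,1),[qj],.01); print("grasp",qj.round(2),"pre",[q.round(2) for q in qp])
for nm,P,psi in(("lift",J+[0,0,250],h),("flip",np.array([480,-150,350.]),h/2),("place",np.array([589,-14,72.]),-.295),("back",np.array([589,-14,72.])-100*Rt(a,-.295).as_matrix()[:,2],-.295)):
    for aa in(25,0,-10,-25):
        for fl in (0,1): print(nm,aa,fl,[q.round(2) for q in ik(P,Rt(aa*dg,psi,fl),[qj,qj+[.5,-.5,-.3,0,0,3],np.array([-.3,.2,2,3.1,1,1.5])])])
E
```

```text
grasp [-0.92  0.86  2.61  2.83  1.45 -1.68] pre []
lift 25 0 [array([-0.92, -0.11,  2.33,  2.13,  0.36,  2.41])]
lift 25 1 [array([-0.92, -0.11,  2.33,  2.13,  0.36, -0.74])]
lift 0 0 [array([-0.97,  0.35,  2.64,  2.75,  1.43,  1.63])]
lift 0 1 [array([-0.97,  0.35,  2.64,  2.75,  1.43, -1.51])]
lift -10 0 []
lift -10 1 []
lift -25 0 [array([-0.92,  1.  ,  2.59,  2.67,  2.43,  1.35])]
lift -25 1 [array([-0.92,  1.  ,  2.59,  2.67,  2.43, -1.79])]
flip 25 0 [array([-0.72, -0.26,  2.32,  1.62,  0.39,  2.9 ])]
flip 25 1 [array([-0.72, -0.26,  2.32,  1.62,  0.39, -0.24])]
flip 0 0 [array([-0.8 ,  0.14,  2.67,  2.6 ,  1.28,  1.74])]
flip 0 1 [array([-0.8 ,  0.14,  2.67,  2.6 ,  1.28, -1.4 ])]
flip -10 0 []
flip -10 1 []
flip -25 0 []
flip -25 1 []
place 25 0 [array([-0.01,  0.75,  2.39,  3.43,  1.14,  1.57])]
place 25 1 [array([-0.01,  0.75,  2.39,  3.43,  1.14, -1.57])]
place 0 0 [array([0.03, 1.23, 2.36, 3.5 , 1.99, 1.72])]
place 0 1 [array([ 0.03,  1.23,  2.36,  3.5 ,  1.99, -1.42])]
place -10 0 [array([0.02, 1.37, 2.27, 3.53, 2.21, 1.76])]
place -10 1 [array([ 0.02,  1.37,  2.27,  3.53,  2.21, -1.39])]
place -25 0 [array([-0.01,  1.51,  2.08,  3.55,  2.43,  1.76])]
place -25 1 [array([-0.01,  1.51,  2.08,  3.55,  2.43, -1.38])]
back 25 0 [array([0.11, 0.64, 2.59, 3.53, 1.21, 1.61])]
back 25 1 [array([ 0.11,  0.64,  2.59,  3.53,  1.21, -1.53])]
back 0 0 [array([0.18, 1.28, 2.59, 3.74, 2.21, 1.96])]
back 0 1 [array([ 0.18,  1.28,  2.59,  3.74,  2.21, -1.19])]
back -10 0 [array([0.16, 1.43, 2.49, 3.85, 2.41, 2.06])]
back -10 1 [array([ 0.16,  1.43,  2.49,  3.85,  2.41, -1.09])]
back -25 0 [array([0.11, 1.56, 2.3 , 3.94, 2.62, 2.12])]
back -25 1 [array([ 0.11,  1.56,  2.3 ,  3.94,  2.62, -1.02])]
```

Run:
```python
from fk import *
a=25*dg; h0=np.arctan2(-292.8,448)
J=np.array([448,-292.8,66]); qs=np.array([-1.4,.8,2.2,1.6,1.2,-1.5])
for dp in(30,40,50):
  h=h0+dp*dg; Rg=Rt(a,h,1);z=Rg.as_matrix()[:,2]
  print(dp,[ [q.round(2) for q in ik(J+o,Rg,[qs])] for o in(np.zeros(3),-100*z,-100*z+[0,0,60],np.array([0,0,200.]))])
for P in([480,-290,300],[520,-250,300],[520,-250,350],[450,-350,330]):
  for aa in(10,0,-10,-25):
    for h in(-.3,-.1,.1,.3): print(P,aa,h,*[q.round(2) for q in ik(P,Rt(aa*dg,h,0),[np.array([-1.4,.6,2.2,1.6,1.5,1.5]),np.array([-.8,.6,2.2,2.6,1.5,1.5])])])
```

```text
30 [[array([-1.34,  0.77,  2.38,  1.86,  1.14, -1.58])], [array([-1.65,  0.63,  2.48,  1.53,  1.14, -1.53])], [array([-1.65,  0.41,  2.44,  1.41,  1.16, -1.25])], [array([-1.34,  0.17,  2.25,  1.47,  1.06, -0.75])]]
40 [[array([-1.37,  0.76,  2.25,  1.59,  1.13, -1.43])], [array([-1.63,  0.63,  2.29,  1.3 ,  1.18, -1.34])], [array([-1.63,  0.46,  2.27,  1.23,  1.24, -1.14])], [array([-1.37,  0.24,  2.13,  1.31,  1.2 , -0.74])]]
50 [[array([-1.37,  0.77,  2.11,  1.37,  1.17, -1.29])], [array([-1.59,  0.67,  2.11,  1.13,  1.27, -1.2 ])], [array([-1.59,  0.53,  2.09,  1.09,  1.34, -1.05])], [array([-1.37,  0.32,  2.01,  1.19,  1.34, -0.73])]]
[480, -290, 300] 10 -0.3 [-1.17  0.22  2.45  2.14  1.11  1.97]
[480, -290, 300] 10 -0.1 [-1.3   0.28  2.34  1.81  1.23  2.09]
[480, -290, 300] 10 0.1 [-1.35  0.35  2.19  1.57  1.36  2.18]
[480, -290, 300] 10 0.3 [-1.35  0.43  2.03  1.4   1.49  2.25]
[480, -290, 300] 0 -0.3 [-1.19  0.44  2.52  2.25  1.46  1.71]
[480, -290, 300] 0 -0.1 [-1.31  0.46  2.4   1.91  1.47  1.84]
[480, -290, 300] 0 0.1 [-1.36  0.5   2.24  1.67  1.53  1.97]
[480, -290, 300] 
[... 2863 characters left out ...]
9  1.91]
[450, -350, 330] 0 -0.1 [-1.45  0.4   2.27  1.77  1.47  2.03]
[450, -350, 330] 0 0.1 [-1.47  0.47  2.11  1.57  1.57  2.14]
[450, -350, 330] 0 0.3 [-1.45  0.54  1.93  1.43  1.68  2.23]
[450, -350, 330] -10 -0.3 [-1.35  0.55  2.44  2.11  1.67  1.7 ]
[450, -350, 330] -10 -0.1 [-1.43  0.57  2.3   1.85  1.67  1.84]
[450, -350, 330] -10 0.1 [-1.46  0.61  2.13  1.65  1.73  1.98]
[450, -350, 330] -10 0.3 [-1.44  0.66  1.95  1.51  1.81  2.11]
[450, -350, 330] -25 -0.3 [-1.27  0.84  2.39  2.13  2.06  1.49]
[450, -350, 330] -25 -0.1 [-1.36  0.82  2.27  1.91  1.99  1.63]
[450, -350, 330] -25 0.1 [-1.39  0.82  2.12  1.74  1.98  1.79]
[450, -350, 330] -25 0.3 [-1.39  0.84  1.96  1.62  2.02  1.95]
```

Run:
```python
from fk import *
J=np.array([448,-292.8,66]); Rg=Rt(25*dg,.1,1); z=Rg.as_matrix()[:,2]
qp=ik(J-110*z,Rg,[np.array([-1.6,.6,2.2,1.3,1.2,-1.3])])[0]; print(qp.round(2))
Q,ps=jpath(now(),qp,10); print(np.array([p for p,_ in ps]).round(0).tolist())
for r in rows(ps): print(r,end=',\n')
```

```text
[-1.66  0.62  2.31  1.29  1.18 -1.35]
[[279.0, -454.0, 355.0], [289.0, -444.0, 310.0], [299.0, -431.0, 270.0], [308.0, -415.0, 235.0], [318.0, -398.0, 205.0], [327.0, -380.0, 179.0], [336.0, -362.0, 157.0], [344.0, -345.0, 139.0], [352.0, -329.0, 125.0], [359.0, -314.0, 114.0], [366.0, -301.0, 104.0]]
[[-0.008, -0.032, 0.033], [4.7, 3.1, 1.5]],
[[-0.007, -0.03, 0.03], [4.2, 3.3, 1.7]],
[[-0.006, -0.028, 0.028], [3.7, 3.5, 1.9]],
[[-0.006, -0.025, 0.025], [3.1, 3.6, 2.1]],
[[-0.005, -0.024, 0.023], [2.5, 3.8, 2.2]],
[[-0.004, -0.02, 0.02], [2.0, 3.7, 2.4]],
[[-0.004, -0.019, 0.018], [1.5, 3.7, 2.5]],
[[-0.004, -0.017, 0.015], [0.9, 3.7, 2.6]],
[[-0.004, -0.014, 0.014], [0.4, 3.4, 2.7]],
[[-0.004, -0.013, 0.011], [-0.1, 3.2, 2.8]],
```

Emit:
servo_tool --deltas '[[[-0.008,-0.032,0.033],[4.7,3.1,1.5]],[[-0.007,-0.03,0.03],[4.2,3.3,1.7]],[[-0.006,-0.028,0.028],[3.7,3.5,1.9]],[[-0.006,-0.025,0.025],[3.1,3.6,2.1]],[[-0.005,-0.024,0.023],[2.5,3.8,2.2]],[[-0.004,-0.02,0.02],[2.0,3.7,2.4]],[[-0.004,-0.019,0.018],[1.5,3.7,2.5]],[[-0.004,-0.017,0.015],[0.9,3.7,2.6]],[[-0.004,-0.014,0.014],[0.4,3.4,2.7]],[[-0.004,-0.013,0.011],[-0.1,3.2,2.8]],[[0,0,0],[0,0,0]]]'

```text
time: 2.98
tool_pos: [368.4, -297.7, 104.9]
tcp_rot: [-3.132, -1.135, 0.092]
contact_force: [0.1, -0.0, -0.0]
grip_width: 91.8
finger_force: 0.0
```

```bash
cat > goto.py <<'E'
# python3 goto.py x y z tilt heading flip n : straight Cartesian rows to a grasp-point pose
from fk import *
import sys
x,y,zz,a,h,fl,n=map(float,sys.argv[1:8]); o=bot.get_obs(); q=o['joint_positions']; n=int(n)
Rr=Rt(a*dg,h,fl); P=np.array([x,y,zz]); p1=P+19*Rr.as_matrix()[:,2]
r0=E('xyz',o['tcp_rot']); p0=o['tool_pos']; w=(r0.inv()*Rr).as_rotvec()
ps=[(p0+(p1-p0)*s,r0*R.from_rotvec(w*s)) for s in np.linspace(0,1,n+1)]
print(q.round(2),"from grasp pt",(p0-19*r0.as_matrix()[:,2]).round(1)," target q",[k.round(2) for k in ik(P,Rr,[q])])
rr=rows(ps); print(rr[0],rr[n//2],rr[-1])
E
python3 log.py; python3 goto.py 448 -292.8 66 25 .1 1 6
python3 - <<'E'
from h import *
a=[bot.capture(n)[:,:,::-1] for n in("side",)][0]; cv2.imwrite("pics/s1.png",a)
E
```

```text
2.975 [-1.654  0.617  2.317  1.295  1.182 -1.346] [ 368.4 -297.7  104.9] [-3.132 -1.135  0.092] [ 0.1 -0.  -0. ] 91.8 0.0
[-1.65  0.62  2.32  1.3   1.18 -1.35] from grasp pt [ 351.3 -299.4  113. ]  target q [array([-1.36,  0.76,  2.27,  1.62,  1.13, -1.44])]
[[0.0, 0.001, 0.018], [0.0, 0.0, 0.0]] [[0.0, 0.0, 0.018], [0.0, 0.0, 0.0]] [[-0.001, 0.0, 0.018], [-0.1, 0.0, 0.0]]
```

View pics/s1.png

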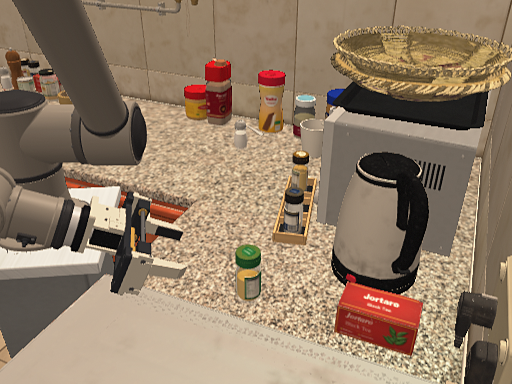

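The gripper, at about (150,245), faces the green jar at (248,270) with its fingers open on either side. I'll advance and close.

Emit:
servo_tool --deltas '[[[0,0,0.018],[0,0,0]],[[0,0,0.018],[0,0,0]],[[0,0,0.018],[0,0,0]],[[0,0,0.018],[0,0,0]],[[0,0,0.018],[0,0,0]],[[0,0,0.017],[0,0,0]],[[0,0,0],[0,0,0]]]'

```text
time: 3.9
tool_pos: [465.8, -288.9, 61.4]
tcp_rot: [3.134, -1.135, 0.111]
contact_force: [-0.2, 0.2, 0.4]
grip_width: 92.0
finger_force: 0.0
```

Emit:
servo_tool --deltas '[[[0,0,0],[0,0,0]],[[0,0,0],[0,0,0]],[[0,0,0],[0,0,0]],[[0,0,0],[0,0,0]],[[0,0,0],[0,0,0]],[[0,0,0],[0,0,0]],[[0,0,0],[0,0,0]],[[0,0,0],[0,0,0]]]' --fingers 0

```text
time: 4.9
tool_pos: [465.0, -288.7, 60.6]
tcp_rot: [3.141, -1.134, 0.103]
contact_force: [0.6, 0.5, -0.0]
grip_width: 29.9
finger_force: 26.3
```

```bash
python3 log.py; python3 goto.py 448 -292.8 66 25 .1 1 6;python3 goto.py 470 -292 300 25 .1 1 10
```

```text
4.9 [-1.364  0.751  2.272  1.62   1.125 -1.44 ] [ 465.  -288.7   60.6] [ 3.141 -1.134  0.103] [ 0.6  0.5 -0. ] 29.9 26.3
[-1.36  0.75  2.27  1.62  1.13 -1.44] from grasp pt [ 447.9 -290.4   68.6]  target q [array([-1.36,  0.76,  2.27,  1.62,  1.13, -1.44])]
[[0.0, 0.0, 0.0], [0.0, 0.0, 0.0]] [[-0.001, 0.001, 0.001], [-0.1, 0.0, 0.0]] [[0.0, 0.0, 0.0], [0.0, 0.0, 0.0]]
[-1.36  0.75  2.27  1.62  1.13 -1.44] from grasp pt [ 447.9 -290.4   68.6]  target q [array([-1.3 ,  0.19,  2.08,  1.32,  1.17, -0.61])]
[[0.022, 0.0, -0.008], [0.0, 0.0, 0.0]] [[0.022, 0.0, -0.008], [0.0, 0.0, 0.0]] [[0.022, 0.0, -0.008], [0.0, 0.0, 0.0]]
```

```bash
python3 - <<'E'
from h import *
a=bot.capture("side")[:,:,::-1]; b=bot.capture("top")[:,:,::-1]
cv2.imwrite("pics/s2.png",np.hstack([cv2.resize(a[210:330,150:290],None,fx=3,fy=3,interpolation=2),cv2.resize(b[150:270,310:430],None,fx=3,fy=3,interpolation=2)]))
E
python3 log.py
```

```text
5.0 [-1.364  0.751  2.272  1.62   1.125 -1.44 ] [ 465.  -288.7   60.6] [ 3.141 -1.134  0.102] [ 0.4  0.5 -0.4] 29.6 26.3
```

View pics/s2.png

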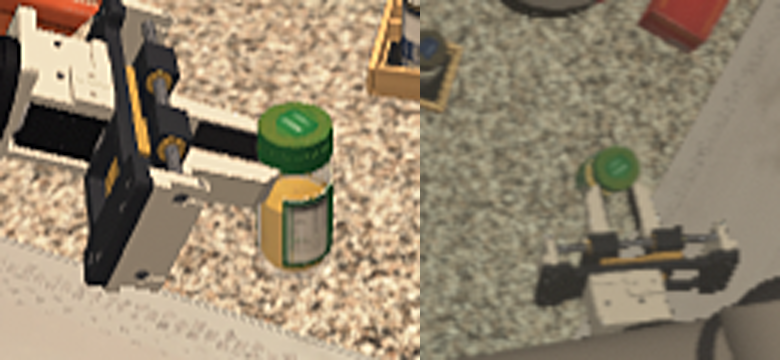

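The grip isn't right. The jar sits at the fingertips and only its rear chord is held, so I'll measure where it is now.

```bash
cat > cap.py <<'E'
from h import *
from scipy.optimize import least_squares as ls
def blob(n,im,guess,rad=28):
    x0,y0=[int(v)-rad for v in guess]; h=cv2.cvtColor(im,cv2.COLOR_RGB2HSV)[y0:y0+2*rad,x0:x0+2*rad]
    m=((h[...,0]>42)&(h[...,0]<85)&(h[...,1]>110)).astype(np.uint8)
    k,lab,st,c=cv2.connectedComponentsWithStats(m); i=1+st[1:,4].argmax(); return c[i]+[x0,y0],st[i]+[x0,y0,0,0,0]
if __name__=="__main__":
    import sys
    ims={n:bot.capture(n) for n in("top","side")}
    g={"top":(375,206),"side":(248,262)}
    if len(sys.argv)>1: g={n:proj(n,[float(v) for v in sys.argv[1:4]])[0] for n in g}
    for n in ims:
        try: c,st=blob(n,ims[n],g[n]); print(n,c.round(1),st,ray(n,c,{"top":104,"side":96}[n]).round(1))
        except Exception as e: print(n,e)
E
python3 cap.py
python3 - <<'E'
from cap import *
for n,g in(("top",(375,206)),("side",(248,253))):
    im=cv2.imread(f"pics/{n}0.png")[:,:,::-1].copy()
    c,st=blob(n,im,g); print("old",n,c.round(1),st,ray(n,c,{"top":104,"side":96}[n]).round(1))
E
```

```text
top [372.9 202.6] [369 200  12   8  22] [ 457.5 -285.1  104. ]
side [248.6 257.3] [236 245  25  23 350] [ 448.7 -296.5   96. ]
old top [371.6 202.9] [370 200   5   7  14] [ 456.6 -281.1  104. ]
old side [248.3 261.5] [236 253  25  16 230] [ 447.2 -308.    96. ]
```

Run:
```python
from fk import *
o=bot.get_obs(); r=E('xyz',o['tcp_rot']); p=o['tool_pos']
for k in(0,-19,-47-19): 
    for y in(-15,15): 
        P=p+r.apply([0,y,k]); print(k,y,P.round(0),"top crop",((proj("top",P)[0]-[310,150])*3+[420,0]).round(),"side crop",((proj("side",P)[0]-[150,210])*3).round())
for z in(0,66,106): print(z,((proj("top",[448,-292.8,z])[0]-[310,150])*3+[420,0]).round(),((proj("side",[448,-292.8,z])[0]-[150,210])*3).round())
```

```text
0 -15 [ 463. -274.   61.] top crop [587. 157.] side crop [317. 163.]
0 15 [ 467. -304.   61.] top crop [616. 155.] side crop [327. 194.]
-19 -15 [ 446. -276.   69.] top crop [591. 173.] side crop [289. 156.]
-19 15 [ 449. -305.   69.] top crop [620. 171.] side crop [299. 188.]
-66 -15 [ 404. -280.   89.] top crop [601. 213.] side crop [219. 140.]
-66 15 [ 407. -310.   89.] top crop [630. 210.] side crop [227. 171.]
0 [592. 180.] [295. 260.]
66 [607. 172.] [294. 178.]
106 [617. 167.] [294. 125.]
```

Run:
```python
from fk import *
r=E('xyz',[-3.132,-1.135,.092]); p=np.array([368.4,-297.7,104.9])
for k in(0,-19): 
    for y in(-46,46): P=p+r.apply([0,y,k]); print(k,y,P.round(0),proj("side",P)[0].round(1))
im=cv2.imread("pics/s1.png"); cv2.imwrite("pics/s1c.png",cv2.resize(im[190:310,100:280],None,fx=4,fy=4,interpolation=2))
```

```text
0 -46 [ 364. -252.  105.] [200.  241.3]
0 46 [ 373. -343.  105.] [205.8 273.8]
-19 -46 [ 347. -254.  113.] [190.2 238.9]
-19 46 [ 356. -345.  113.] [195.1 271.5]
```

View pics/s1c.png

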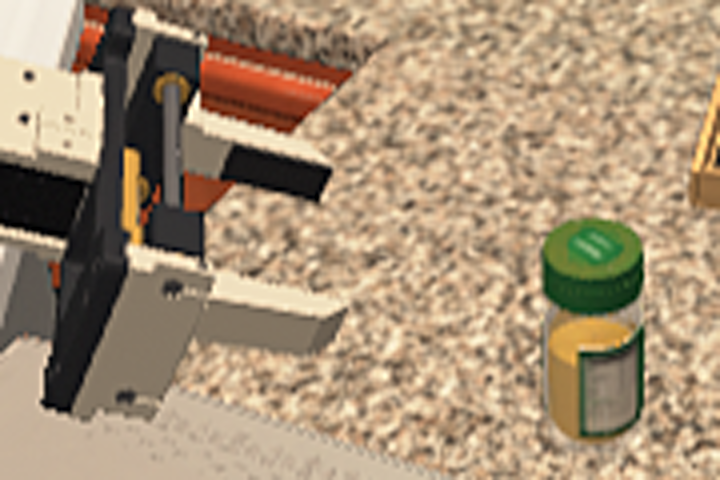

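Comparing the picture with the calibration, the fingertips sit about 36 mm short of the nominal TCP along the tool axis. The jar hasn't moved. I'll open, advance 36 mm and regrip.

Emit:
servo_tool --deltas '[[[0,0,0],[0,0,0]],[[0,0,0],[0,0,0]],[[0,0,0],[0,0,0]],[[0,0,0],[0,0,0]],[[0,0,0],[0,0,0]],[[0,0,0],[0,0,0]]]' --fingers 1

```text
time: 5.85
tool_pos: [465.0, -288.8, 60.7]
tcp_rot: [3.14, -1.134, 0.103]
contact_force: [-0.2, 0.2, -0.6]
grip_width: 85.2
finger_force: 0.0
```

Emit:
servo_tool --deltas '[[[0,0.001,0.009],[0,0,0]],[[0,0.001,0.009],[0,0,0]],[[0,0,0.009],[0,0,0]],[[0,0,0.009],[0,0,0]],[[0,0,0],[0,0,0]]]'

```text
time: 6.48
tool_pos: [498.2, -286.8, 45.1]
tcp_rot: [3.141, -1.134, 0.103]
contact_force: [0.3, 0.2, -1.0]
grip_width: 91.5
finger_force: 0.0
```

```bash
sed -i 's/19\*Rr/55*Rr/' fk.py; sed -i 's/19\*Rr/55*Rr/; s/19\*r0/55*r0/' goto.py; python3 log.py; python3 goto.py 448 -292.8 68 25 .1 1 4
python3 - <<'E'
from h import *
a=bot.capture("side")[:,:,::-1]; b=bot.capture("top")[:,:,::-1]
cv2.imwrite("pics/s3.png",np.hstack([cv2.resize(a[210:330,150:290],None,fx=3,fy=3,interpolation=2),cv2.resize(b[150:270,310:430],None,fx=3,fy=3,interpolation=2)]))
E
```

```text
6.475 [-1.271  0.795  2.233  1.714  1.115 -1.447] [ 498.2 -286.8   45.1] [ 3.141 -1.134  0.103] [ 0.3  0.2 -1. ] 91.5 0.0
[-1.27  0.8   2.23  1.71  1.12 -1.45] from grasp pt [ 448.7 -291.9   68.4]  target q [array([-1.27,  0.8 ,  2.23,  1.72,  1.12, -1.45])]
[[0.0, 0.0, 0.0], [0.0, 0.0, 0.0]] [[0.0, 0.001, 0.0], [0.0, 0.0, 0.1]] [[-0.001, 0.0, -0.001], [-0.1, 0.0, 0.0]]
```

View pics/s3.png

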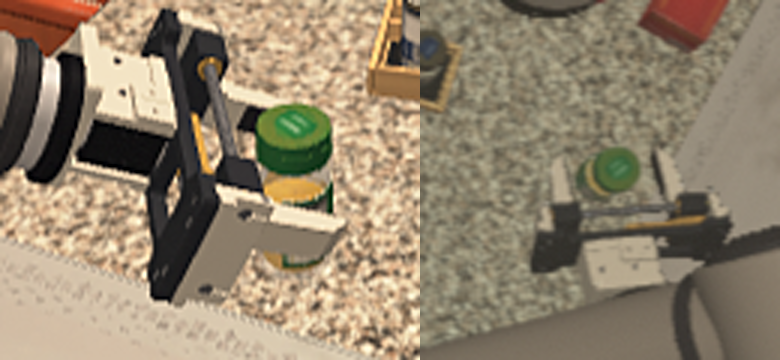

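The jar, with its cap at (293,138) in the left crop, is now well between the pads. I'll close.

Emit:
servo_tool --deltas '[[[0,0,0],[0,0,0]],[[0,0,0],[0,0,0]],[[0,0,0],[0,0,0]],[[0,0,0],[0,0,0]],[[0,0,0],[0,0,0]],[[0,0,0],[0,0,0]],[[0,0,0],[0,0,0]]]' --fingers 0

```text
time: 7.45
tool_pos: [497.7, -287.4, 45.5]
tcp_rot: [3.141, -1.135, 0.103]
contact_force: [0.3, 0.5, 0.2]
grip_width: 44.7
finger_force: 29.9
```

```bash
python3 log.py; python3 goto.py 455 -300 310 25 .1 1 10
python3 - <<'E'
from fk import *
# flip then place reachability with the new offset
q=now()
for P in([455,-300,310],[470,-300,320]):
  for aa in(-25,-15): print(P,aa,[k.round(2) for k in ik(P,Rt(aa*dg,.1,0),[np.array([-1.3,.9,2.2,1.8,2,1.6])])])
z=Rt(25*dg,-.295,1).as_matrix()[:,2];B=np.array([589,-14,74.])
for nm,P in(("place",B),("above",B+[0,0,130]),("back",B-110*z)): print(nm,[k.round(2) for k in ik(P,Rt(25*dg,-.295,1),[np.array([0,.75,2.3,3.4,1.1,-1.5]),np.array([0,.2,2.3,3.,1.1,-1.])])])
E
```

```text
7.45 [-1.273  0.794  2.233  1.713  1.115 -1.447] [ 497.7 -287.4   45.5] [ 3.141 -1.135  0.103] [0.3 0.5 0.2] 44.7 29.9
[-1.27  0.79  2.23  1.71  1.12 -1.45] from grasp pt [ 448.1 -292.5   68.7]  target q [array([-1.26,  0.22,  2.06,  1.35,  1.14, -0.61])]
[[0.022, 0.001, -0.01], [0.0, 0.0, 0.0]] [[0.022, 0.001, -0.01], [0.0, 0.0, 0.0]] [[0.022, 0.0, -0.009], [0.0, 0.0, 0.0]]
[455, -300, 310] -25 [array([-1.26,  0.83,  2.2 ,  1.83,  1.98,  1.69])]
[455, -300, 310] -15 [array([-1.31,  0.69,  2.23,  1.79,  1.79,  1.8 ])]
[470, -300, 320] -25 [array([-1.22,  0.8 ,  2.19,  1.88,  1.96,  1.73])]
[470, -300, 320] -15 [array([-1.27,  0.67,  2.21,  1.83,  1.77,  1.84])]
place [array([-0.04,  0.78,  2.32,  3.41,  1.09, -1.58])]
above [array([-0.04,  0.4 ,  2.27,  3.52,  0.68, -1.76])]
back [array([ 0.07,  0.66,  2.54,  3.5 ,  1.19, -1.55])]
```

Emit:
servo_tool --deltas '[[[0.01,0,-0.004],[0,0,0]],[[0.022,0,-0.01],[0,0,0]],[[0.022,0,-0.01],[0,0,0]],[[0.022,0,-0.01],[0,0,0]],[[0.022,0,-0.01],[0,0,0]],[[0.022,0,-0.01],[0,0,0]],[[0.022,0,-0.01],[0,0,0]],[[0.022,0,-0.01],[0,0,0]],[[0.022,0,-0.01],[0,0,0]],[[0.022,0,-0.01],[0,0,0]],[[0.01,0,-0.004],[0,0,0]],[[0,0,0],[0,0,0]]]'

```text
time: 8.95
tool_pos: [500.9, -286.8, 284.8]
tcp_rot: [3.137, -1.134, 0.106]
contact_force: [0.1, -1.4, -2.0]
grip_width: 44.8
finger_force: 29.9
```

```bash
python3 log.py
python3 - <<'E'
from fk import *
qa=now(); qb=ik([455,-300,310],Rt(-25*dg,.1,0),[np.array([-1.3,.9,2.2,1.8,2,1.6])])[0]
Q,ps=jpath(qa,qb,20); g=[p-55*r.as_matrix()[:,2] for p,r in ps]; print(qb.round(2),np.array(g)[::4].round(0).tolist())
u=Rt(25*dg,.1,1).inv().apply([0,0,1]); print([round(float(np.degrees(np.arccos(r.apply(u)[2])))) for _,r in ps])
for r in rows(ps): print(r,end=', ')
E
```

```text
8.95 [-1.264  0.204  2.081  1.352  1.14  -0.623] [ 500.9 -286.8  284.8] [ 3.137 -1.134  0.106] [ 0.1 -1.4 -2. ] 44.8 29.9
[-1.26  0.83  2.2   1.83  1.98  1.69] [[451.0, -292.0, 308.0], [467.0, -269.0, 301.0], [475.0, -259.0, 303.0], [476.0, -262.0, 309.0], [470.0, -277.0, 312.0], [455.0, -300.0, 310.0]]
[0, 9, 19, 28, 37, 47, 56, 65, 74, 83, 93, 102, 111, 120, 129, 137, 146, 155, 163, 172, 180]
[[0.001, -0.008, 0.006], [2.2, 1.9, 9.1]], [[0.001, -0.008, 0.005], [2.3, 1.7, 9.1]], [[0.001, -0.006, 0.005], [2.4, 1.5, 9.0]], [[0.0, -0.006, 0.004], [2.5, 1.2, 9.0]], [[0.0, -0.005, 0.003], [2.5, 1.1, 9.0]], [[0.0, -0.005, 0.003], [2.7, 0.9, 9.0]], [[0.0, -0.004, 0.002], [2.6, 0.7, 9.0]], [[0.0, -0.005, 0.002], [2.7, 0.5, 8.9]], [[0.001, -0.004, 0.001], [2.7, 0.2, 8.8]], [[0.001, -0.003, 0.0], [2.8, 0.1, 8.8]], [[0.001, -0.005, 0.0], [2.7, -0.2, 8.7]], [[0.001, -0.004, -0.001], [2.7, -0.3, 8.7]], [[0.001, -0.005, -0.002], [2.7, -0.6, 8.6]], [[0.002, -0.005, -0.002], [2.6, -0.8, 8.6]], [[0.001, -0.006, -0.003], [2.5, -1.0, 8.4]], [[0.001, -0.006, -0.003], [2.5, -1.2, 8.4]], [[0.0, -0.006, -0.004], [2.4, -1.5, 8.3]], [[0.0, -0.008, -0.004], [2.2, -1.6, 8.2]], [[-0.001, -0.007, -0.005], [2.1, -1.8, 8.1]], [[-0.002, -0.008, -0.006], [1.9, -2.0, 8.1]],
```

Emit:
servo_tool --deltas '[[[0.001,-0.008,0.006],[2.2,1.9,9.1]],[[0.001,-0.008,0.005],[2.3,1.7,9.1]],[[0.001,-0.006,0.005],[2.4,1.5,9.0]],[[0.0,-0.006,0.004],[2.5,1.2,9.0]],[[0.0,-0.005,0.003],[2.5,1.1,9.0]],[[0.0,-0.005,0.003],[2.7,0.9,9.0]],[[0.0,-0.004,0.002],[2.6,0.7,9.0]],[[0.0,-0.005,0.002],[2.7,0.5,8.9]],[[0.001,-0.004,0.001],[2.7,0.2,8.8]],[[0.001,-0.003,0.0],[2.8,0.1,8.8]],[[0.001,-0.005,0.0],[2.7,-0.2,8.7]],[[0.001,-0.004,-0.001],[2.7,-0.3,8.7]],[[0.001,-0.005,-0.002],[2.7,-0.6,8.6]],[[0.002,-0.005,-0.002],[2.6,-0.8,8.6]],[[0.001,-0.006,-0.003],[2.5,-1.0,8.4]],[[0.001,-0.006,-0.003],[2.5,-1.2,8.4]],[[0.0,-0.006,-0.004],[2.4,-1.5,8.3]],[[0.0,-0.008,-0.004],[2.2,-1.6,8.2]],[[-0.001,-0.007,-0.005],[2.1,-1.8,8.1]],[[-0.002,-0.008,-0.006],[1.9,-2.0,8.1]]]'

```text
time: 11.45
tool_pos: [504.4, -295.9, 331.8]
tcp_rot: [0.02, 1.135, 0.118]
contact_force: [-0.7, 0.1, -2.4]
grip_width: 44.7
finger_force: 29.9
```

Emit:
servo_tool --deltas '[[[0,0,0],[0,0,0]],[[0,0,0],[0,0,0]],[[0,0,0],[0,0,0]],[[0,0,0],[0,0,0]],[[0,0,0],[0,0,0]],[[0,0,0],[0,0,0]],[[0,0,0],[0,0,0]],[[0,0,0],[0,0,0]],[[0,0,0],[0,0,0]],[[0,0,0],[0,0,0]],[[0,0,0],[0,0,0]],[[0,0,0],[0,0,0]],[[0,0,0],[0,0,0]],[[0,0,0],[0,0,0]],[[0,0,0],[0,0,0]],[[0,0,0],[0,0,0]],[[0,0,0],[0,0,0]],[[0,0,0],[0,0,0]],[[0,0,0],[0,0,0]]]'

```text
time: 13.82
tool_pos: [504.4, -295.4, 333.0]
tcp_rot: [0.004, 1.135, 0.104]
contact_force: [0.0, 0.5, -1.0]
grip_width: 44.7
finger_force: 30.0
```

```bash
python3 log.py
python3 - <<'E'
from fk import *
cv2.imwrite("pics/s4.png",bot.capture("side")[180-180:330,100:400,::-1])
qa=now(); print("cap angle",FR(qa).apply(Rt(25*dg,.1,1).inv().apply([0,0,1])))
# turn back in place, heading towards the tray: candidates for the hover
B=np.array([589,-14,0.])
for P in([455,-292,310],[470,-150,260],[500,-80,230],B+[0,0,220],B+[0,0,200],B+[0,0,74]):
  for h in(.1,-.1,-.295): print(np.round(P),h,[k.round(2) for k in ik(P,Rt(25*dg,h,1),[np.array([-1.2,.2,2.1,1.4,1.1,-.6]),np.array([-.3,.4,2.3,3.2,.8,-1.6])])])
E
```

```text
13.825 [-1.262  0.827  2.205  1.829  1.981  1.69 ] [ 504.4 -295.4  333. ] [0.004 1.135 0.104] [ 0.   0.5 -1. ] 44.7 30.0
cap angle [-4.15003833e-04  1.77990716e-03 -9.99998330e-01]
[ 455 -292  310] 0.1 [array([-1.25,  0.2 ,  2.07,  1.35,  1.13, -0.61])]
[ 455 -292  310] -0.1 [array([-1.2 ,  0.12,  2.18,  1.52,  0.94, -0.61])]
[ 455 -292  310] -0.295 [array([-1.1 ,  0.06,  2.25,  1.75,  0.72, -0.65])]
[ 470 -150  260] 0.1 [array([-1.01,  0.15,  2.38,  1.67,  0.96, -0.89])]
[ 470 -150  260] -0.1 [array([-0.88,  0.09,  2.45,  2.  ,  0.78, -0.97])]
[ 470 -150  260] -0.295 [array([-0.68,  0.07,  2.48,  2.51,  0.61, -1.2 ])]
[500 -80 230] 0.1 [array([-0.74,  0.22,  2.45,  2.05,  0.86, -1.11])]
[500 -80 230] -0.1 [array([-0.56,  0.2 ,  2.49,  2.51,  0.75, -1.29])]
[500 -80 230] -0.295 [array([-0.33,  0.21,  2.48,  3.09,  0.68, -1.55])]
[589. -14. 220.] 0.1 [array([-0.37,  0.34,  2.29,  2.46,  0.7 , -1.22])]
[589. -14. 220.] -0.1 [array([-0.2 ,  0.33,  2.3 ,  2.99,  0.63, -1.49])]
[589. -14. 220.] -0.295 [array([-0.04,  0.35,  2.26,  3.55,  0.63, -1.79])]
[589. -14. 200.] 0.1 [array([-0.37,  0.39,  2.31,  2.51,  0.76, -1.29])]
[589. -14. 200.] -0.1 [array([-0.2 ,  0.39,  2.32,  3.  ,  0.71, -1.51])]
[589. -14. 200.] -0.295 [array([-0.04,  0.41,  2.28,  3.51,  0.7 , -1.75])]
[589. -14.  74.] 0.1 [array([-0.37,  0.79,  2.35,  2.67,  1.13, -1.57])]
[589. -14.  74.] -0.1 [array([-0.2 ,  0.79,  2.36,  3.04,  1.14, -1.57])]
[589. -14.  74.] -0.295 [array([-0.04,  0.78,  2.32,  3.41,  1.09, -1.58])]
```

View pics/s4.png

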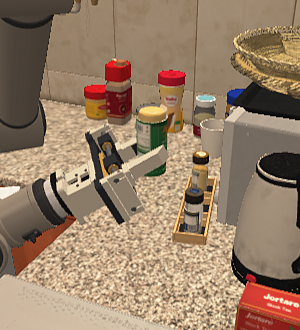

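The jar is upside down, with its cap at about (150,165) below the label, and held for 2.4 s. Before moving to the tray I'll check how close the oven's knob and corner are.

Run:
```python
from fk import *
T=lambda x,y:np.array([(x+.5)/4.5-.5+230,(y+.5)/4.5-.5+130])
S=lambda x,y:np.array([(x+.5)/3.5-.5+225,(y+.5)/3.5-.5+140])
def tri(t,s):
    f=ls(lambda P:np.r_[proj("top",P)[0]-t,proj("side",P)[0]-s],[620,-20,100.]); d=f.x-[589,-14,0]; c,s_=np.cos(.295),np.sin(.295)
    print(f.x.round(),f.fun.round(1),"tray frame",round(c*d[0]-s_*d[1]),round(s_*d[0]+c*d[1]))
tri(T(268,75),S(320,205))
for z in(0,100,200,300): print(z, [proj("side",ray("top",T(322,103),z))[0].round(), ray("top",T(322,103),z).round()])
Q,ps=jpath(now(),ik([455,-292,310],Rt(25*dg,.1,1),[np.array([-1.2,.2,2.1,1.4,1.1,-.6])])[0],20)
for r in rows(ps): print(r,end=', ')
```

```text
[633. -36.  50.] [-0.2  1.7  1.2 -0.3] tray frame 48 -8
0 [array([319., 226.]), array([631., -79.,   0.])]
100 [array([311., 187.]), array([607., -70., 100.])]
200 [array([301., 145.]), array([582., -61., 200.])]
300 [array([291.,  99.]), array([558., -52., 300.])]
[[0.003, 0.008, 0.005], [-2.0, 2.0, -8.0]], [[0.003, 0.007, 0.005], [-2.1, 1.9, -8.1]], [[0.001, 0.008, 0.004], [-2.2, 1.6, -8.2]], [[0.001, 0.007, 0.004], [-2.4, 1.5, -8.3]], [[0.0, 0.006, 0.003], [-2.5, 1.2, -8.4]], [[0.0, 0.006, 0.003], [-2.6, 1.0, -8.4]], [[-0.001, 0.005, 0.002], [-2.6, 0.8, -8.5]], [[0.0, 0.005, 0.002], [-2.7, 0.6, -8.6]], [[-0.001, 0.005, 0.001], [-2.7, 0.4, -8.7]], [[0.0, 0.004, 0.0], [-2.7, 0.2, -8.8]], [[0.0, 0.004, 0.0], [-2.7, -0.1, -8.8]], [[0.0, 0.004, -0.001], [-2.7, -0.2, -8.8]], [[0.0, 0.004, -0.002], [-2.7, -0.5, -8.9]], [[0.001, 0.004, -0.002], [-2.7, -0.7, -8.9]], [[0.001, 0.004, -0.003], [-2.6, -0.8, -9.0]], [[0.001, 0.005, -0.004], [-2.6, -1.1, -9.0]], [[0.002, 0.006, -0.004], [-2.5, -1.2, -9.1]], [[0.001, 0.006, -0.005], [-2.4, -1.5, -9.0]], [[0.001, 0.007, -0.005], [-2.3, -1.6, -9.1]], [[0.0, 0.008, -0.006], [-2.2, -1.9, -9.1]],
```

Emit:
servo_tool --deltas '[[[0.003,0.008,0.005],[-2.0,2.0,-8.0]],[[0.003,0.007,0.005],[-2.1,1.9,-8.1]],[[0.001,0.008,0.004],[-2.2,1.6,-8.2]],[[0.001,0.007,0.004],[-2.4,1.5,-8.3]],[[0.0,0.006,0.003],[-2.5,1.2,-8.4]],[[0.0,0.006,0.003],[-2.6,1.0,-8.4]],[[-0.001,0.005,0.002],[-2.6,0.8,-8.5]],[[0.0,0.005,0.002],[-2.7,0.6,-8.6]],[[-0.001,0.005,0.001],[-2.7,0.4,-8.7]],[[0.0,0.004,0.0],[-2.7,0.2,-8.8]],[[0.0,0.004,0.0],[-2.7,-0.1,-8.8]],[[0.0,0.004,-0.001],[-2.7,-0.2,-8.8]],[[0.0,0.004,-0.002],[-2.7,-0.5,-8.9]],[[0.001,0.004,-0.002],[-2.7,-0.7,-8.9]],[[0.001,0.004,-0.003],[-2.6,-0.8,-9.0]],[[0.001,0.005,-0.004],[-2.6,-1.1,-9.0]],[[0.002,0.006,-0.004],[-2.5,-1.2,-9.1]],[[0.001,0.006,-0.005],[-2.4,-1.5,-9.0]],[[0.001,0.007,-0.005],[-2.3,-1.6,-9.1]],[[0.0,0.008,-0.006],[-2.2,-1.9,-9.1]]]'

```text
time: 16.38
tool_pos: [504.3, -286.5, 286.5]
tcp_rot: [3.13, -1.132, 0.113]
contact_force: [0.1, 0.5, -1.8]
grip_width: 45.0
finger_force: 29.9
```

```bash
python3 log.py
python3 - <<'E'
from fk import *
q0=now(); s=[np.array([-.3,.4,2.3,3.2,.8,-1.6])]
q1=ik([500,-110,250],Rt(25*dg,-.1,1),s)[0]; q2=ik([589,-14,215],Rt(25*dg,-.295,1),s)[0]; print(q1.round(2),q2.round(2))
A=jpath(q0,q1,10)[1]; B=jpath(q1,q2,8)[1]
ps=A+B[1:]; u=Rt(25*dg,.1,1).inv().apply([0,0,1])
print(np.array([p-55*r.as_matrix()[:,2] for p,r in ps])[::3].round(0).tolist(),[round(float(np.degrees(np.arccos(min(1,r.apply(u)[2]))))) for _,r in ps])
for r in rows(ps): print(r,end=', ')
E
```

```text
16.375 [-1.254  0.203  2.075  1.352  1.133 -0.615] [ 504.3 -286.5  286.5] [ 3.13  -1.132  0.113] [ 0.1  0.5 -1.8] 45.0 29.9
[-0.66  0.14  2.44  2.3   0.7  -1.12] [-0.04  0.37  2.26  3.54  0.65 -1.78]
[[455.0, -291.0, 310.0], [502.0, -238.0, 312.0], [520.0, -184.0, 297.0], [510.0, -129.0, 264.0], [536.0, -99.0, 257.0], [574.0, -67.0, 248.0], [589.0, -14.0, 215.0]] [0, 2, 4, 5, 6, 6, 6, 5, 4, 2, 0, 2, 3, 4, 4, 3, 3, 2, 0]
[[0.013, -0.014, 0.018], [-1.1, 2.0, -0.3]], [[0.009, -0.015, 0.015], [-1.1, 1.6, 0.0]], [[0.006, -0.016, 0.013], [-1.2, 1.2, 0.2]], [[0.001, -0.017, 0.01], [-1.2, 0.6, 0.4]], [[-0.001, -0.017, 0.007], [-1.2, 0.2, 0.6]], [[-0.006, -0.017, 0.005], [-1.1, -0.2, 0.6]], [[-0.009, -0.018, 0.003], [-1.1, -0.7, 0.8]], [[-0.012, -0.017, 0.0], [-1.0, -1.2, 0.7]], [[-0.016, -0.018, -0.003], [-0.9, -1.6, 0.8]], [[-0.02, -0.017, -0.005], [-0.9, -2.0, 0.7]], [[0.014, -0.005, 0.015], [-1.2, 1.6, 0.3]], [[0.01, -0.007, 0.013], [-1.3, 1.2, 0.5]], [[0.005, -0.01, 0.013], [-1.4, 0.7, 0.6]], [[0.001, -0.011, 0.011], [-1.3, 0.2, 0.6]], [[-0.003, -0.014, 0.009], [-1.4, -0.2, 0.6]], [[-0.007, -0.015, 0.007], [-1.3, -0.8, 0.6]], [[-0.011, -0.017, 0.005], [-1.2, -1.1, 0.6]], [[-0.015, -0.019, 0.002], [-1.2, -1.6, 0.4]],
```

Run:
```python
from fk import *
o=bot.get_obs(); r0=E('xyz',o['tcp_rot']); q=now()
W=[(o['tool_pos'],r0)]; ps=[W[0]]
for P,h,n in(([500,-80,245],-.2,11),([589,-14,215],-.295,6)):
    r=Rt(25*dg,h,1); p=np.array(P)+55*r.as_matrix()[:,2]; a,ra=ps[-1]; w=(ra.inv()*r).as_rotvec()
    ps+=[(a+(p-a)*s,ra*R.from_rotvec(w*s)) for s in np.linspace(0,1,n+1)[1:]]
for p,r in ps[1:]:
    k=ik(p-55*r.as_matrix()[:,2],r,[q]); 
    print(np.abs(k[0]-q).max().round(2) if k else None,end=' '); q=k[0] if k else q
print(q.round(2)); print(rows(ps))
```

```text
0.06 0.06 0.07 0.08 0.1 0.12 0.14 0.16 0.19 0.22 0.23 0.16 0.15 0.13 0.12 0.11 0.1 [-0.04  0.37  2.26  3.54  0.65 -1.78]
[[[-0.003, -0.017, 0.008], [-1.4, 0.0, 0.7]], [[-0.003, -0.018, 0.007], [-1.4, 0.0, 0.7]], [[-0.003, -0.018, 0.007], [-1.5, 0.0, 0.7]], [[-0.003, -0.017, 0.006], [-1.4, 0.0, 0.7]], [[-0.004, -0.018, 0.006], [-1.4, 0.0, 0.7]], [[-0.004, -0.018, 0.006], [-1.4, 0.0, 0.6]], [[-0.004, -0.018, 0.005], [-1.4, 0.0, 0.7]], [[-0.004, -0.019, 0.005], [-1.4, 0.1, 0.7]], [[-0.005, -0.018, 0.004], [-1.5, 0.0, 0.7]], [[-0.004, -0.018, 0.004], [-1.4, 0.0, 0.7]], [[-0.005, -0.018, 0.003], [-1.4, 0.0, 0.7]], [[0.0, -0.013, 0.013], [-0.8, 0.0, 0.4]], [[0.001, -0.014, 0.013], [-0.8, 0.0, 0.4]], [[0.0, -0.013, 0.013], [-0.9, 0.0, 0.3]], [[0.001, -0.013, 0.013], [-0.8, 0.0, 0.4]], [[0.0, -0.014, 0.013], [-0.8, 0.0, 0.4]], [[0.0, -0.014, 0.012], [-0.8, 0.0, 0.4]]]
```

Emit:
servo_tool --deltas '[[[-0.003,-0.017,0.008],[-1.4,0.0,0.7]],[[-0.003,-0.018,0.007],[-1.4,0.0,0.7]],[[-0.003,-0.018,0.007],[-1.5,0.0,0.7]],[[-0.003,-0.017,0.006],[-1.4,0.0,0.7]],[[-0.004,-0.018,0.006],[-1.4,0.0,0.7]],[[-0.004,-0.018,0.006],[-1.4,0.0,0.6]],[[-0.004,-0.018,0.005],[-1.4,0.0,0.7]],[[-0.004,-0.019,0.005],[-1.4,0.1,0.7]],[[-0.005,-0.018,0.004],[-1.5,0.0,0.7]],[[-0.004,-0.018,0.004],[-1.4,0.0,0.7]],[[-0.005,-0.018,0.003],[-1.4,0.0,0.7]],[[0.0,-0.013,0.013],[-0.8,0.0,0.4]],[[0.001,-0.014,0.013],[-0.8,0.0,0.4]],[[0.0,-0.013,0.013],[-0.9,0.0,0.3]],[[0.001,-0.013,0.013],[-0.8,0.0,0.4]],[[0.0,-0.014,0.013],[-0.8,0.0,0.4]],[[0.0,-0.014,0.012],[-0.8,0.0,0.4]],[[0,0,0],[0,0,0]],[[0,0,0],[0,0,0]]]'

```text
time: 18.75
tool_pos: [636.8, -28.6, 192.6]
tcp_rot: [-3.13, -1.134, -0.307]
contact_force: [-0.4, -0.5, -1.0]
grip_width: 45.1
finger_force: 29.9
```

```bash
python3 log.py
python3 - <<'E'
from h import *
a=bot.capture("side")[:,:,::-1]; b=bot.capture("top")[:,:,::-1]
cv2.imwrite("pics/s5.png",np.hstack([cv2.resize(a[100:260,200:360],None,fx=2.5,fy=2.5,interpolation=2),cv2.resize(b[110:210,230:330],None,fx=4,fy=4,interpolation=2)]))
for z in(215-68.7+0,215-68.7+106): print(z,((proj("side",[589,-14,z])[0]-[200,100])*2.5).round(),((proj("top",[589,-14,z])[0]-[230,110])*4+[400,0]).round())
E
python3 goto.py 589 -14 100 25 -.295 1 8
```

```text
18.75 [-0.037  0.364  2.262  3.536  0.643 -1.776] [636.8 -28.6 192.6] [-3.13  -1.134 -0.307] [-0.4 -0.5 -1. ] 45.1 29.9
146.3 [247. 144.] [614. 177.]
252.3 [253.  34.] [623. 141.]
[-0.04  0.36  2.26  3.54  0.64 -1.78] from grasp pt [589.2 -14.7 216.2]  target q [array([-0.04,  0.7 ,  2.32,  3.42,  1.02, -1.61])]
[[-0.013, 0.0, 0.006], [0.0, 0.0, 0.0]] [[-0.013, 0.0, 0.006], [0.0, 0.0, 0.0]] [[-0.013, 0.0, 0.006], [0.0, 0.0, 0.0]]
```

View pics/s5.png

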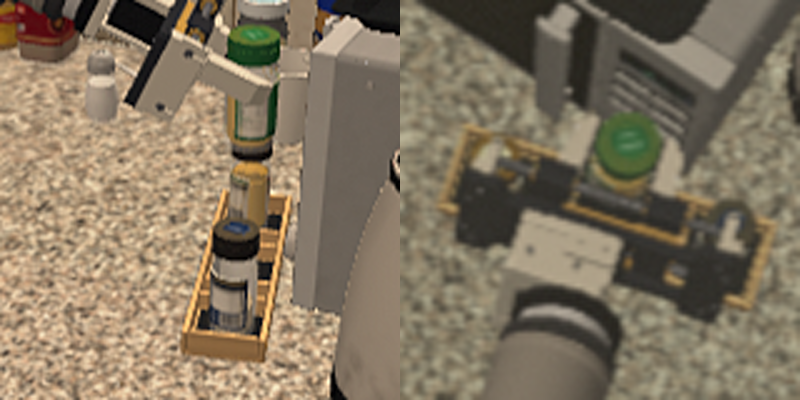

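```bash
cat > capm.py <<'E'
from h import *
import sys
P=[float(v) for v in sys.argv[1:4]]   # expected centre of cap top
K=9
for n in("top","side"):
    im=bot.capture(n).astype(int); g=proj(n,P)[0]; yy,xx=np.mgrid[0:384,0:512]
    m=((im[...,1]>im[...,0]*1.25)&(im[...,1]>im[...,2]*1.2)&(np.hypot(xx-g[0],yy-g[1])<22)).astype(np.uint8)
    k,l,st,c=cv2.connectedComponentsWithStats(m); i=1+st[1:,4].argmax(); x,y,w,h,a=st[i]
    print(n,"expect",g.round(1),"box",x,y,w,h,a,"box centre x",x+(w-1)/2,"centre y",y+(h-1)/2)
# model silhouette of cap (z -21..0) for comparison
t=np.linspace(0,2*np.pi,60)
for n in("top","side"):
    C=np.vstack([np.c_[P[0]+22.5*np.cos(t),P[1]+22.5*np.sin(t),0*t+P[2]+d] for d in(0,-21)]); u=proj(n,C)
    print(n,"model box",u.min(0).round(1),u.max(0).round(1),"centre",((u.min(0)+u.max(0))/2).round(1))
E
python3 capm.py 589.2 -14.7 253.5; python3 goto.py 587 -12.5 100 25 -.24 1 10
```

```text
top expect [285.9 145. ] box 279 139 15 14 117 box centre x 286.0 centre y 145.5
side expect [301.3 113.1] box 291 110 21 16 261 box centre x 301.0 centre y 117.5
top model box [277.3 136.9] [294.2 154.8] centre [285.8 145.9]
side model box [290.5 109.4] [311.8 126.3] centre [301.2 117.8]
[-0.04  0.36  2.26  3.54  0.64 -1.78] from grasp pt [589.4 -14.7 216.4]  target q [array([-0.08,  0.7 ,  2.34,  3.31,  1.04, -1.59])]
[[-0.011, 0.0, 0.005], [0.3, 0.0, -0.2]] [[-0.011, 0.0, 0.005], [0.3, 0.0, -0.2]] [[-0.011, -0.001, 0.005], [0.3, 0.0, -0.2]]
```

Emit:
servo_tool --deltas '[[[-0.011,0,0.005],[0.3,0,-0.2]],[[-0.011,0,0.005],[0.3,0,-0.2]],[[-0.011,0,0.005],[0.3,0,-0.2]],[[-0.011,0,0.005],[0.3,0,-0.2]],[[-0.011,0,0.005],[0.3,0,-0.2]],[[-0.011,-0.001,0.005],[0.3,0,-0.2]],[[-0.011,0,0.005],[0.3,0,-0.2]],[[-0.011,0,0.005],[0.3,0,-0.2]],[[-0.011,0,0.005],[0.3,0,-0.2]],[[-0.011,0,0.005],[0.3,0,-0.2]],[[0,0,0],[0,0,0]],[[0,0,0],[0,0,0]]]'

```text
time: 20.45
tool_pos: [636.9, -27.5, 72.7]
tcp_rot: [3.131, -1.135, -0.226]
contact_force: [-0.3, -0.4, -0.9]
grip_width: 45.1
finger_force: 29.9
```

```bash
python3 log.py; python3 goto.py 587 -13.5 77 25 -.24 1 6; python3 capm.py 587 -13.5 137
```

```text
20.45 [-0.088  0.717  2.338  3.297  1.05  -1.59 ] [636.9 -27.5  72.7] [ 3.131 -1.135 -0.226] [-0.3 -0.4 -0.9] 45.1 29.9
[-0.09  0.72  2.34  3.3   1.05 -1.59] from grasp pt [588.4 -15.8  95.9]  target q [array([-0.08,  0.78,  2.34,  3.3 ,  1.11, -1.58])]
[[-0.003, 0.0, 0.001], [0.0, 0.0, 0.1]] [[-0.003, 0.0, 0.001], [0.0, 0.0, 0.0]] [[-0.003, -0.001, 0.001], [-0.1, 0.0, 0.0]]
top expect [283.1 155.6] box 278 151 13 12 104 box centre x 284.0 centre y 156.5
side expect [297.9 161.3] box 289 159 20 17 245 box centre x 298.5 centre y 167.0
top model box [275.2 148.2] [290.7 164.5] centre [283.  156.4]
side model box [287.7 156.9] [307.8 174.1] centre [297.7 165.5]
```

Emit:
servo_tool --deltas '[[[-0.003,-0.001,0.001],[0,0,0]],[[-0.003,-0.001,0.001],[0,0,0]],[[-0.003,0,0.001],[0,0,0]],[[-0.003,0,0.001],[0,0,0]],[[-0.003,0,0.001],[0,0,0]],[[-0.002,0,0.001],[0,0,0]],[[0,0,0],[0,0,0]]]'

```text
time: 21.42
tool_pos: [635.5, -25.0, 53.9]
tcp_rot: [3.131, -1.134, -0.225]
contact_force: [0.4, -0.3, -0.6]
grip_width: 44.8
finger_force: 29.9
```

Emit:
servo_tool --deltas '[[[-0.0009,0,0.0004],[0,0,0]],[[-0.0009,0,0.0004],[0,0,0]],[[0,0,0],[0,0,0]]]'

```text
time: 21.8
tool_pos: [635.4, -24.9, 52.2]
tcp_rot: [3.131, -1.135, -0.225]
contact_force: [-0.1, -0.9, -0.9]
grip_width: 44.6
finger_force: 29.9
```

```bash
python3 log.py; python3 goto.py 587 -13.5 74.7 25 -.24 1 3
```

```text
21.8 [-0.081  0.781  2.339  3.298  1.113 -1.579] [635.4 -24.9  52.2] [ 3.131 -1.135 -0.225] [-0.1 -0.9 -0.9] 44.6 29.9
[-0.08  0.78  2.34  3.3   1.11 -1.58] from grasp pt [587.  -13.2  75.4]  target q [array([-0.08,  0.78,  2.34,  3.3 ,  1.11, -1.57])]
[[0.0, 0.0, 0.0], [-0.1, 0.0, 0.1]] [[0.0, 0.0, 0.0], [0.0, 0.0, 0.1]] [[-0.001, 0.0, 0.0], [-0.1, 0.0, 0.2]]
```

Emit:
servo_tool --deltas '[[[-0.0009,0,0.0004],[0,0,0]],[[0,0,0],[0,0,0]]]'

```text
time: 22.05
tool_pos: [635.6, -24.9, 51.5]
tcp_rot: [3.131, -1.135, -0.225]
contact_force: [0.3, 0.4, -0.1]
grip_width: 44.9
finger_force: 29.9
```

Emit:
servo_tool --deltas '[[[-0.0009,0,0.0004],[0,0,0]],[[0,0,0],[0,0,0]]]'

```text
time: 22.3
tool_pos: [636.0, -25.0, 51.5]
tcp_rot: [3.131, -1.138, -0.225]
contact_force: [-1.5, 0.6, 5.1]
grip_width: 45.1
finger_force: 30.0
```

The jar has touched down, with 5 N upward. I'll release with a limited opening.

Emit:
servo_tool --deltas '[[[0,0,0],[0,0,0]],[[0,0,0],[0,0,0]],[[0,0,0],[0,0,0]],[[0,0,0],[0,0,0]],[[0,0,0],[0,0,0]],[[0,0,0],[0,0,0]]]' --fingers 0.72

```text
time: 23.05
tool_pos: [635.4, -24.9, 50.2]
tcp_rot: [3.131, -1.135, -0.225]
contact_force: [-0.8, 0.1, 0.4]
grip_width: 66.2
finger_force: 0.0
```

```bash
python3 log.py; python3 capm.py 587 -13.2 112;  python3 - <<'E'
from fk import *
o=bot.get_obs(); r=E('xyz',o['tcp_rot']); q=now()
for k in(40,80,110,140):
    s=ik(o['tool_pos']-r.apply([0,0,55+k]),r,[q]); print(k,[x.round(2) for x in s])
E
```

```text
23.05 [-0.081  0.787  2.339  3.298  1.119 -1.578] [635.4 -24.9  50.2] [ 3.131 -1.135 -0.225] [-0.8  0.1  0.4] 66.2 0.0
top expect [282.6 157.5] box 276 153 14 10 96 box centre x 282.5 centre y 157.5
side expect [297.4 170.9] box 288 168 20 16 229 box centre x 297.5 centre y 175.5
top model box [274.8 150.2] [290.  166.3] centre [282.4 158.3]
side model box [287.3 166.4] [307.2 183.7] centre [297.3 175. ]
40 [array([-0.06,  0.75,  2.43,  3.31,  1.17, -1.57])]
80 [array([-0.04,  0.71,  2.52,  3.33,  1.22, -1.56])]
110 [array([-0.01,  0.68,  2.59,  3.36,  1.25, -1.55])]
140 [array([ 0.02,  0.65,  2.65,  3.38,  1.28, -1.54])]
```

Emit:
servo_tool --deltas '[[[0,0,-0.005],[0,0,0]],[[0,0,-0.01],[0,0,0]],[[0,0,-0.012],[0,0,0]],[[0,0,-0.012],[0,0,0]],[[0,0,-0.012],[0,0,0]],[[0,0,-0.012],[0,0,0]],[[0,0,-0.012],[0,0,0]],[[0,0,-0.012],[0,0,0]],[[0,0,-0.012],[0,0,0]],[[0,0,-0.012],[0,0,0]],[[0,0,0],[0,0,0]],[[0,0,0],[0,0,0]]]'

```text
time: 24.65
tool_pos: [538.0, -1.3, 97.2]
tcp_rot: [3.132, -1.135, -0.225]
contact_force: [-0.3, -0.3, 0.8]
grip_width: 65.9
finger_force: 0.0
```

```bash
python3 log.py; python3 capm.py 587 -13.2 112
python3 - <<'E'
from h import *
# did the others move? compare with first pictures by correlation of patches
for n in("top","side"):
    a=cv2.imread(f"pics/{n}0.png"); b=bot.capture(n)[:,:,::-1].copy()
    for nm,c in(("brown",(253,149) if n=="top" else (300,158)),("blue",(312,165) if n=="top" else (293,205)),("salt",(158,191) if n=="top" else (240,134))):
        x,y=c; t=a[y-9:y+10,x-9:x+10]; s=b[y-15:y+16,x-15:x+16]; r=cv2.matchTemplate(s,t,cv2.TM_CCOEFF_NORMED); _,m,_,l=cv2.minMaxLoc(r); print(n,nm,round(m,3),np.array(l)-6)
E
```

```text
24.65 [-0.011  0.675  2.587  3.356  1.252 -1.547] [538.   -1.3  97.2] [ 3.132 -1.135 -0.225] [-0.3 -0.3  0.8] 65.9 0.0
top expect [282.6 157.5] box 277 152 12 10 90 box centre x 282.5 centre y 156.5
side expect [297.4 170.9] box 288 168 20 15 231 box centre x 297.5 centre y 175.0
top model box [274.8 150.2] [290.  166.3] centre [282.4 158.3]
side model box [287.3 166.4] [307.2 183.7] centre [297.3 175. ]
top brown 0.999 [0 0]
top blue 0.999 [0 0]
top salt 0.937 [0 0]
side brown 0.994 [0 0]
side blue 0.997 [0 0]
side salt 0.141 [-6  5]
```

```bash
python3 -c "
from plant import bot
print(bot.close_job())"
```

```text
the job is handed in; nothing more can be done
None
```

I held the green-capped jar upside down for about 2.4 s, set it down upright in the tray's middle bay, let go, and handed the job in at about 25 s. The other two jars did not move; the salt shaker matched in the top view but was not found in the side view, where I think the arm was in the way.

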